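Clamp the deep-well plate on the shaker

TASK

Clamp the deep-well plate down on the shaker without picking anything up: push the steel clamp strap round by its upturned tab until it lies right across the plate and fully home in the catch, then push the black cam lever fully down. Leave the plate seated in its nest and the bottle, jar and tip box where they stand.

Things in the scene. Friction and masses are not known exactly. Their poses are not given: they have to be found in the camera images.
- shaker: microplate shaker fixed on the bench, black with light grey rim, 226 x 266 x 70 mm high (its x, y, z); origin under its centre, z up, its -x side faces the robot. The plate stands on its platform (top at 78 mm). At (0, 75) mm is the strap's round hinge post; at (22, -80) mm the catch post, a steel block 12 x 30 mm in plan, 150 mm high, just beyond where the strap's end comes home.
- strap (a joint): clamp strap: flat steel bar 155 x 22 x 4 mm that swings level about the hinge post, 122 to 126 mm above the bench, 3 mm over the plate. Angle in rad, counter-clockwise from above: at 0 it points along the shaker's -x, at 1.571 (end stop, fully home) along its -y, across the plate. Starts at 0.1 to 0.55. Friction keeps it where it is left; about 2 N at the tab moves it. It cannot lift.
- strap_hinge (a point): point on the strap's vertical hinge axis, at the strap's top face (126 mm above the bench); turns with the strap: its x axis points from the strap's free end to the hinge, and the strap swings home towards its -y.
- strap_tab (a point): centre of the upturned finger tab on the strap, 105 mm from the hinge axis: a steel plate 40 mm long along the strap, 4 mm thick, standing on the strap's middle line up to 158 mm above the bench; this point is at 142 mm. Push on its broad face. Same axes as strap_hinge.
- lever (a joint): black cam lever over the catch, hinged about a level axis (the shaker's x). Angle in rad: 0 upright, growing as it tips outwards (to the shaker's -y) and down; 1.571 is level, pointing outwards, at its stop (fully down). Starts half raised at 0.7 to 1.0. Friction keeps it where it is left; 4 to 7 N pressed on the paddle moves it.
- lever_pivot (a point): on the lever's hinge axis, 138 mm above the bench, at (0, -78) mm of the shaker.
- lever_tip (a point): middle of the lever's outer end, 62 mm from the pivot. The paddle is 20 mm wide and 6 mm thick and runs from 10 to 62 mm from the pivot; below it, when flat, there are 64 mm of free room.
- plate: white deep-well plate 127 x 85 x 41 mm, loose, 0.2 kg, standing in the shaker's nest between low lips; origin at the centre of its underside (78 mm above the bench), its top at 119 mm.
- bottle: small loose amber bottle 48 mm across, 115 mm high, near the shaker; origin under its centre.
- jar: small loose clear jar with white lid, 52 mm across, 65 mm high, near the shaker; origin under its centre.
- tipbox: loose pipette-tip box, blue with pale lid, 77 x 62 x 63 mm high, near the shaker; origin under its centre.
Mind the look-alikes: they are no part of the job. There is more than one size of the plate; the one meant has the size given above.

How it is judged:
By the outcome, as a careful person would: the job done as asked, in the order asked, and still so for the second after the job is handed in, with the robot touching nothing.
It also fails if it takes over 48 s, if anything falls off the work surface, if the arm or the gripper's body presses on something with over 40 N, if the wrist force passes 120 N, or if a joint passes its speed limit or range.

ROBOT

A 6-joint arm with a two-finger parallel gripper is mounted at the origin on the work surface. World frame = base frame: x ahead of the robot, y to its left, z up, the work surface at z = 0. Lengths are in m, angles in rad, forces in N, time in s.
With the tool pointing down it reaches from about 0.275 to 0.825 m from the base axis. Payload 5.2 kg.
Tool frame: the origin (TCP) lies between the finger pads; the fingertips stand 8 mm ahead of it and the grasp point (between the pads) lies 11 mm behind it (r.tip_reach is the distance from the TCP to the fingertips, in m); z points along the fingers, y is the line along which they close (so a half turn about z gives the same grasp; the last joint's range is limited). The gripper opens to 93 mm and grips with 3 to 60 N. Pads are 15 mm wide; open, the fingers measure 128 mm over their backs; the gripper's body (75 mm by 188 mm) begins 65 mm behind the grasp point.
Start: joints at [1.141, 0.259, 1.535, -0, 1.348, -0.203], TCP at [0.124, 0.536, 0.227] pointing down, gripper open.
Joint ranges: [-3.14, 3.14], [-0.91, 2.08], [0.19, 2.58], [-1.22, 4.36], [0.22, 2.71], [-3.12, 3.12]. Speed limits (rad/s): [2.57, 2.57, 3.14, 3.14, 3.14, 3.14].

INTERFACE

Orientations are given as a unit quaternion [w, x, y, z].
In Python, from workcell import r, cams gives the robot as it stands.
- The arm moves only by the tool carry_out, never from a script. Its arguments are lists of equal length, an entry for each row: "hand": the closure, from 0 (fully open) to 1 (shut); "offset": the shift along the tool's x, y, z in cm, a list of three; "yaw": the turn about the tool's z in rad. In form: {"hand": [hand, ...], "offset": [[x, y, z], ...], "yaw": [yaw, ...]}. A call has 1 to 12 rows; each row shifts and turns the commanded pose from where the row before left it, along the tool's axes as they then stand; what a row does not reach is not made up. A row lasts 1/8 s, in which the tool goes at most 62.5 mm and 10.7 degrees, less where a joint would pass 70% of its speed; a pose out of reach is approached as far as the arm can. A call is refused whole if a number of a shift passes 6.25 or a number of a turn 0.188, either way. A call with a gripper value outside its range is refused whole. The fingers move at their own pace and stop on an object; the grip force is fixed at half the most. Time passes only in rows, so rows that do not move let the fingers close. It gives the time, the measured TCP pose, the force, the opening and the grip force at its end, in the units of the state.
- r.get_obs(): the state, without advancing time (a new reading comes with each control period).
- cams.read_camera(name): name is "scene" or "top" or "wrist"; returns a dict with "frame" (384x512x3 uint8, red, green, blue), "K" (3x3 intrinsics, pixels), "pose" (4x4, takes a point from camera to world coordinates). Camera axes: x right, y up, looking along -z (the intrinsics and any distortion apply to the point x, -y, -z); pixel columns grow to the right and rows downward; lengths in m; the calibration is good to about 2 mm. The wrist camera is an equidistant fisheye: a pixel r from the principal point sees the ray r / f radians off the axis. A picture is of the moment at which its call begins. There is no depth.
- r.close_job(): hands the job in; it is judged then, once.
The state is a dict: "time_s": time; "joint_positions": joint angles; "joint_velocities": joint speeds; "joint_torque": joint torques, N m; "tcp_pos": TCP position; "tool_rot": TCP orientation; "contact_force": force on the tool from outside, world axes, zero at the start; "ft_torque": the same for the moment, N m; "gripper_width": finger opening in m; "gripper_force": force on a finger pad.
Only numpy, scipy, OpenCV 4.12 (cv2) and the standard library are available. Lean on these libraries where they do the work, as an engineer would, in place of code of your own. Each camera call takes 0.05 s, during which the arm holds its last target. There are 200 camera calls.

## Working session

There is one attempt and no reset: what is moved stays moved. The work goes in short steps, Python scripts to look and compute and a tool call to move; the robot and the scene stay as the last step left them, time stands still between calls to the robot, and variables do not carry over. Pictures are saved under pics/ and viewed, at most 10 in all, crops included, and the job is handed in when it is done.

Besides the shell and the picture viewer there is one more tool, called after ">>>" as name(argument=value, ...) on one line, values as JSON. carry_out: Moves the arm, as the interface text tells. Its arguments: {"type":"object","properties":{"hand":{"type":"array","items":{"type":"number"}},"offset":{"type":"array","items":{"type":"array","items":{"type":"number"}}},"yaw":{"type":"array","items":{"type":"number"}}},"required":["hand","offset","yaw"]}

```bash
mkdir -p pics; ls; python3 - <<'E'
from workcell import r,cams
import cv2,numpy as np
for n in("scene","top"):
    c=cams.read_camera(n);np.savez(f"{n}.npz",**{k:c[k] for k in("frame","K","pose")})
    cv2.imwrite(f"pics/{n}0.png",cv2.resize(c["frame"][:,:,::-1],(800,600),interpolation=cv2.INTER_CUBIC))
    print(n,c["K"].tolist(),np.round(c["pose"],3).tolist(),[k for k in c])
o=r.get_obs();print(o)
E
```

```text
pics
scene [[491.8636837337367, 0.0, 257.1254622108685], [0.0, 491.8636837337367, 193.66668298692363], [0.0, 0.0, 1.0]] [[-0.727, -0.548, 0.413, 0.998], [0.687, -0.592, 0.423, 0.538], [0.013, 0.591, 0.806, 1.037], [0.0, 0.0, 0.0, 1.0]] ['frame', 'K', 'pose']
top [[365.1398450198611, 0.0, 253.6378149734528], [0.0, 365.1398450198611, 188.13128991024513], [0.0, 0.0, 1.0]] [[-0.006, 0.994, -0.109, 0.467], [-1.0, -0.005, 0.014, 0.07], [0.013, 0.109, 0.994, 1.077], [0.0, 0.0, 0.0, 1.0]] ['frame', 'K', 'pose']
{'time_s': 0.1, 'joint_positions': array([ 1.14117989e+00,  2.59216888e-01,  1.53595214e+00,  1.11297127e-05,
        1.34801117e+00, -2.02782636e-01]), 'joint_velocities': array([ 0.00150743,  0.00072283, -0.00183651,  0.00183774, -0.00066595,
        0.00224145]), 'joint_torque': array([ 2.03130949e-03, -4.38206756e+01, -2.84643441e+01,  7.17878784e-02,
        3.62741912e-02, -7.60349258e-05]), 'tcp_pos': array([0.12345414, 0.53547986, 0.22593812]), 'tool_rot': array([-2.51986635e-04,  1.13175095e-01,  9.93574742e-01, -7.52734265e-04]), 'contact_force': array([-0.93897414,  0.5245757 , -0.13353522]), 'ft_torque': array([0.01267263, 0.02620835, 0.0050972 ]), 'gripper_force': 0.0, 'gripper_width': 0.09247398971577522}
```

View pics/scene0.png

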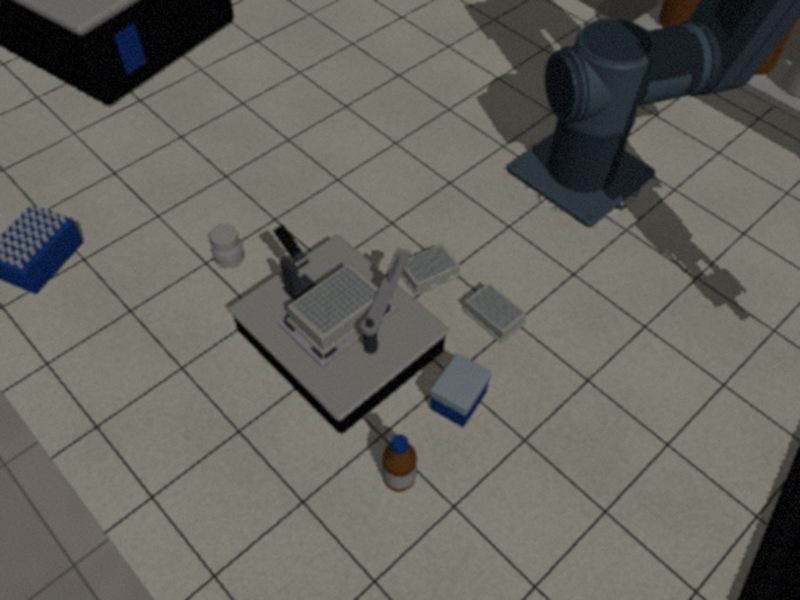

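View pics/top0.png

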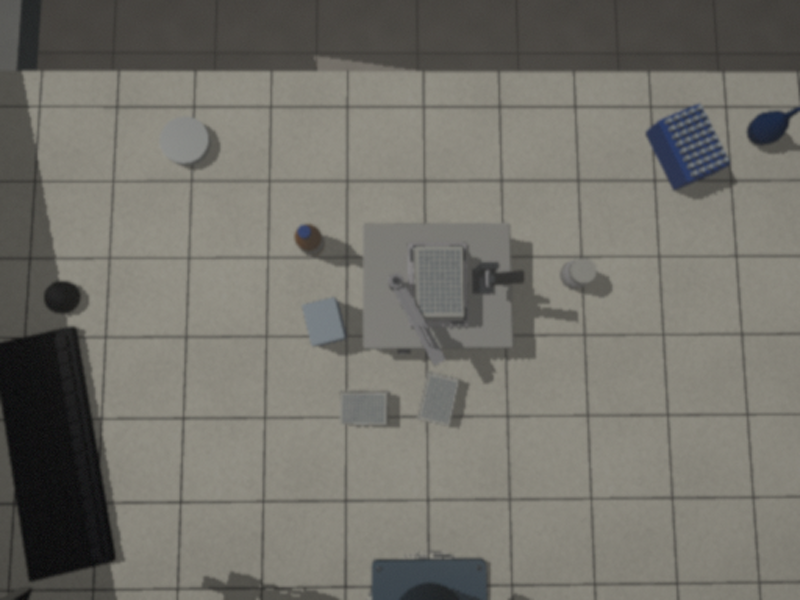

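The scene view shows the shaker with the large plate at about (335,305), the strap from the post (370,325) to (401,253), and the lever at (288,240). The two small plates at (430,267) and (493,310) are look-alikes. The top view shows the hinge at (397,283), the strap's end at (437,358) and the lever's tip at (522,277). The plate meant is the large one in the nest; I'll confirm it in one enlarged crop.

```bash
python3 - <<'E'
import cv2,numpy as np
o=[]
for n,(x,y) in (("scene",(140,135)),("top",(225,135))):
    f=np.load(n+".npz")["frame"][y:y+150,x:x+ (160 if n=="scene" else 120),::-1]
    f=f[:, :]
    f=cv2.convertScaleAbs(cv2.resize(f,None,fx=4 if 0 else 2.85,fy=2.85,interpolation=cv2.INTER_CUBIC),alpha=1.6)
    o.append(f)
print([a.shape for a in o])
cv2.imwrite("pics/crop.png",np.hstack(o))
E
```

```text
[(428, 456, 3), (428, 342, 3)]
```

View pics/crop.png

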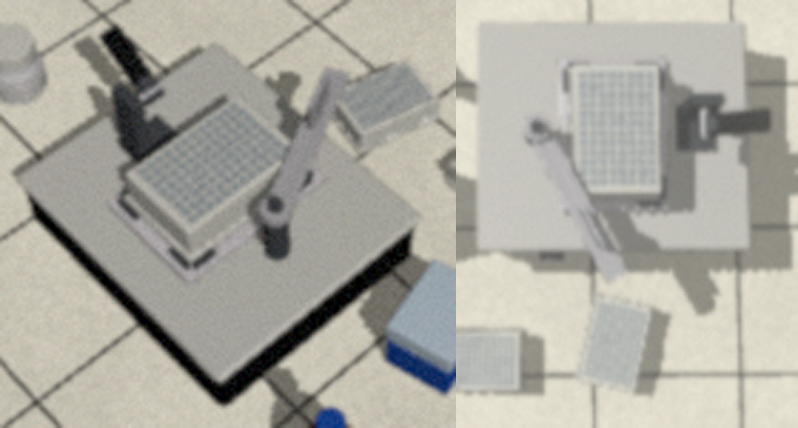

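The crop shows the large plate in the nest under the strap, and it is the only plate on the shaker, so it is the one meant. Hinge: scene crop (275,204), top crop (538,128). Lever tip: (113,35) and (769,121). Rim corners are clear in both views.

```bash
cat > h.py <<'E'
import numpy as np,cv2
from scipy.optimize import least_squares
def ray(c,p,fish=False):
    K,T=c["K"],c["pose"]; a=np.array([(p[0]-K[0,2])/K[0,0],(p[1]-K[1,2])/K[1,1]])
    if fish:
        t=np.hypot(*a); d=np.r_[a/t*np.sin(t),np.cos(t)]
    else: d=np.r_[a,1.]
    d=T[:3,:3]@(d*[1,-1,-1]); return T[:3,3],d/np.linalg.norm(d)
def plane(c,p,z,fish=False):
    o,d=ray(c,p,fish); return o+d*(z-o[2])/d[2]
def tri(rs):
    A=sum(np.eye(3)-np.outer(d,d) for o,d in rs); b=sum((np.eye(3)-np.outer(d,d))@o for o,d in rs)
    x=np.linalg.solve(A,b); return x,[1e3*np.linalg.norm(np.cross(x-o,d)) for o,d in rs]
E
python3 - <<'E'
from h import *
np.set_printoptions(precision=4,suppress=True)
S=np.load("scene.npz");T=np.load("top.npz")
s=lambda u,v:(140+u/2.85-.3,135+v/2.85-.3); t=lambda u,v:(225+(u-456)/2.85-.3,135+v/2.85-.3)
for n,a,b in [("c +x+y",(222,385),(478,23)),("c +x-y",(15,173),(744,23)),("c -x-y",(213,45),(748,249)),("c -x+y",(417,218),(478,249)),("hinge",(275,204),(538,128)),("end",(335,72),(612,275)),("levtip",(113,35),(769,121)),("platec +x+y",(190,247),(571,67))]:
    x,e=tri([ray(S,s(*a)),ray(T,t(*b))]); print(n,x,e,plane(T,t(*b),x[2]))
print([plane(T,t(*b),.07) for b in [(478,23),(744,23),(748,249),(478,249)]])
print([plane(S,s(*b),.07) for b in [(222,385),(15,173),(213,45),(417,218)]])
E
```

```text
c +x+y [0.7061 0.1169 0.0615] [np.float64(1.839596298654995), np.float64(1.8395962986549848)] [0.7073 0.1155 0.0615]
c +x-y [ 0.705  -0.1486  0.0711] [np.float64(1.05346419959467), np.float64(1.053464199594696)] [ 0.7042 -0.1478  0.0711]
c -x-y [ 0.4834 -0.1488  0.0634] [np.float64(2.2779238993469337), np.float64(2.2779238993470257)] [ 0.4818 -0.1471  0.0634]
c -x+y [0.4843 0.1142 0.0659] [np.float64(1.4071546992885542), np.float64(1.4071546992885147)] [0.4834 0.1153 0.0659]
hinge [0.5925 0.0572 0.1324] [np.float64(0.29341928723001776), np.float64(0.29341928723019095)] [0.5923 0.0574 0.1324]
end [ 0.4599 -0.0111  0.1262] [np.float64(2.6479591373786824), np.float64(2.6479591373786)] [ 0.4581 -0.0091  0.1262]
levtip [ 0.5922 -0.146   0.1637] [np.float64(1.8777741338669742), np.float64(1.8777741338668974)] [ 0.5935 -0.1475  0.1637]
platec +x+y [0.6553 0.025  0.0999] [np.float64(0.2359217998635753), np.float64(0.23592179986346676)] [0.6551 0.0251 0.0999]
[array([0.7053, 0.1151, 0.07  ]), array([ 0.7045, -0.148 ,  0.07  ]), array([ 0.4817, -0.1457,  0.07  ]), array([0.4833, 0.1151, 0.07  ])]
[array([0.7075, 0.122 , 0.07  ]), array([ 0.7053, -0.1503,  0.07  ]), array([ 0.4882, -0.1461,  0.07  ]), array([0.4874, 0.115 , 0.07  ])]
```

>>> carry_out(hand=[1,1,1,1,1,1,1,1,1,1,1,1], offset=[[-3.77,-3.25,0],[-3.77,-3.25,0],[-3.77,-3.25,0],[-3.77,-3.25,0],[-3.77,-3.25,0],[-3.77,-3.25,0],[-3.77,-3.25,0],[-3.77,-3.25,0],[-3.77,-3.25,0],[-3.77,-3.25,0],[-3.77,-3.25,0],[-3.77,-3.25,0]], yaw=[0,0,0,0,0,0,0,0,0,0,0,0])

```text
time_s: 1.6
tcp_pos: [0.4773, 0.0527, 0.2264]
tool_rot: [-0.0, 0.113, 0.994, 0.0]
contact_force: [0.7, 1.1, -0.3]
gripper_width: 0.0009
gripper_force: 0.0
```

>>> carry_out(hand=[1,1,1,1,1,1,1], offset=[[0,0,0],[0,0,0],[0,0,0],[0,0,0],[0,0,0],[0,0,0],[0,0,0]], yaw=[0.146,0.146,0.146,0.146,0.146,0.146,0])

```text
time_s: 2.48
tcp_pos: [0.4765, 0.0542, 0.2263]
tool_rot: [-0.0, 0.523, 0.852, -0.0]
contact_force: [0.3, -0.2, -0.1]
gripper_width: 0.0009
gripper_force: 0.0
```

```bash
cat >> h.py <<'E'
from scipy.spatial.transform import Rotation as R
def tool(o):
    q=o["tool_rot"]; return R.from_quat([q[1],q[2],q[3],q[0]]).as_matrix()
def delta(o,p,psi):
    "shift in cm along tool axes now, and yaw, to reach p with tool y at angle psi"
    M=tool(o); yy=np.arctan2(M[1,1],M[0,1]); return 100*M.T@(np.array(p)-o["tcp_pos"]), yy-psi
E
python3 - <<'E'
from h import *; from workcell import r,cams
o=r.get_obs();print(o["time_s"],o["tcp_pos"],tool(o).round(3),o["joint_positions"].round(2),o["gripper_width"])
for n in("wrist","scene"):
    c=cams.read_camera(n);np.savez(n+"1.npz",**{k:c[k] for k in("frame","K","pose")})
    f=c["frame"] if n=="wrist" else c["frame"][100:300,110:330]
    cv2.imwrite(f"pics/{n}1.png",cv2.convertScaleAbs(cv2.resize(f[:,:,::-1],None,fx=1.56 if n=="wrist" else 3,fy=1.56 if n=="wrist" else 3,interpolation=2),alpha=1.5))
    if n=="wrist":print(c["K"],c["pose"].round(3))
E
```

```text
2.475 [0.476491   0.05423929 0.22632252] [[-0.452  0.892 -0.001]
 [ 0.892  0.452  0.   ]
 [ 0.    -0.001 -1.   ]] [-0.12  0.13  1.7   0.    1.32 -0.59] 0.0009239795041486537
[[297.31863964   0.         256.06452632]
 [  0.         297.31863964 191.86334895]
 [  0.           0.           1.        ]] [[ 0.892 -0.439 -0.106  0.447]
 [ 0.451  0.867  0.213  0.112]
 [-0.001 -0.238  0.971  0.384]
 [ 0.     0.     0.     1.   ]]
```

View pics/wrist1.png

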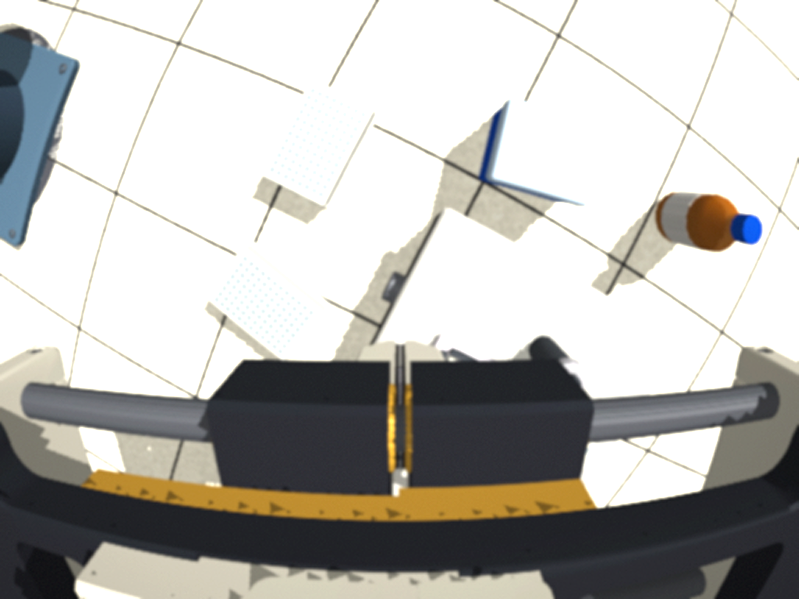

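The wrist view shows the fingers at the centre (400,400), hiding the strap. Bottle (710,222), tip box (530,180) and shaker corner (440,215) are all clear of the descent. I'll go down beside the tab and close in.

>>> carry_out(hand=[1,1,1,1,1,1,1,1], offset=[[0,0,2],[0,0,2],[0,0,2],[0,0,2],[-1,0,0],[-1,0,0],[-1,0,0],[0,0,0]], yaw=[0,0,0,0,0,0,0,0])

```text
time_s: 3.58
tcp_pos: [0.4912, 0.0264, 0.1473]
tool_rot: [0.001, 0.524, 0.851, 0.0]
contact_force: [-0.8, -0.1, 0.3]
gripper_width: 0.0007
gripper_force: 0.0
```

>>> carry_out(hand=[1,1,1,1,1], offset=[[-0.3,0,0],[-0.3,0,0],[-0.3,0,0],[-0.3,0,0],[0,0,0]], yaw=[0,0,0,0,0])

```text
time_s: 4.2
tcp_pos: [0.4957, 0.0168, 0.1467]
tool_rot: [-0.0, 0.524, 0.852, 0.0]
contact_force: [-0.2, 0.5, 1.6]
gripper_width: 0.0007
gripper_force: 0.6
```

```bash
python3 - <<'E'
from h import *; from workcell import r,cams
o=r.get_obs();print(o["time_s"],o["tcp_pos"],o["contact_force"])
a=[]
for n,x,y in(("scene",150,110),("top",225,135)):
    c=cams.read_camera(n);np.savez(n+"2.npz",**{k:c[k] for k in("frame","K","pose")})
    a.append(c["frame"][y:y+150,x:x+130,::-1])
cv2.imwrite("pics/c2.png",cv2.convertScaleAbs(cv2.resize(np.hstack(a),None,fx=3,fy=3,interpolation=2),alpha=1.5))
E
```

```text
4.2 [0.49571957 0.01680323 0.14666485] [-0.22654643  0.45864321  1.56912381]
```

View pics/c2.png

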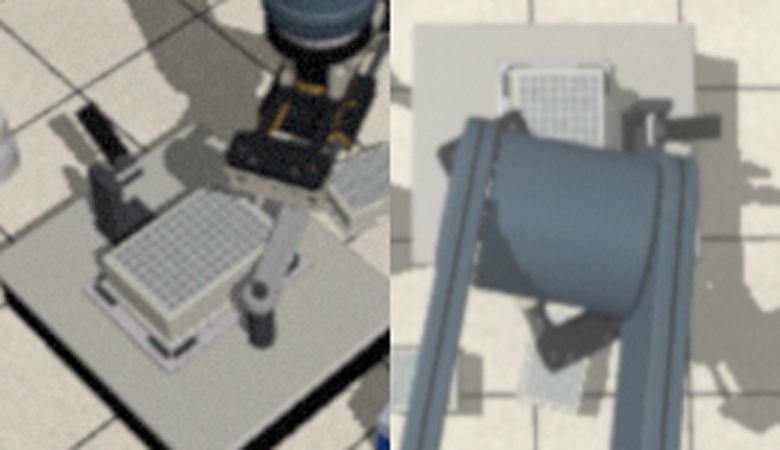

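The left view shows the fingers beside the tab with the strap from the post (260,300) still in place. The right (top) view is blocked by the arm. The force is small, so I start the arc push.

>>> carry_out(hand=[1,1,1,1,1,1,1,1,1,1,1,1], offset=[[-0.53,-0.03,0],[-0.53,-0.03,0],[-0.53,-0.03,0],[-0.53,-0.03,0],[-0.53,-0.03,0],[-0.53,-0.03,0],[-0.53,-0.03,0],[-0.53,-0.03,0],[-0.53,-0.03,0],[-0.53,-0.03,0],[-0.53,-0.03,0],[0,0,0]], yaw=[-0.05,-0.05,-0.05,-0.05,-0.05,-0.05,-0.05,-0.05,-0.05,-0.05,-0.05,0])

```text
time_s: 5.8
tcp_pos: [0.5311, -0.0289, 0.1464]
tool_rot: [-0.0, 0.273, 0.962, -0.0]
contact_force: [-0.1, 0.2, -1.2]
gripper_width: 0.0002
gripper_force: 0.2
```

```bash
python3 - <<'E'
from h import *; from workcell import r,cams
o=r.get_obs();M=tool(o);print(o["time_s"],o["tcp_pos"],o["contact_force"],np.arctan2(M[1,1],M[0,1]),M.T@(o["tcp_pos"]-[.593,.0575,.142]))
c=cams.read_camera("scene");cv2.imwrite("pics/c3.png",cv2.convertScaleAbs(cv2.resize(c["frame"][110:260,130:310,::-1],None,fx=3.5,fy=3.5,interpolation=2),alpha=1.5))
E
```

```text
5.8 [ 0.53111473 -0.02888809  0.14642723] [-0.12940536  0.19351384 -1.23186559] 1.017542560454425 [ 0.00726116 -0.1060201  -0.00439355]
```

View pics/c3.png

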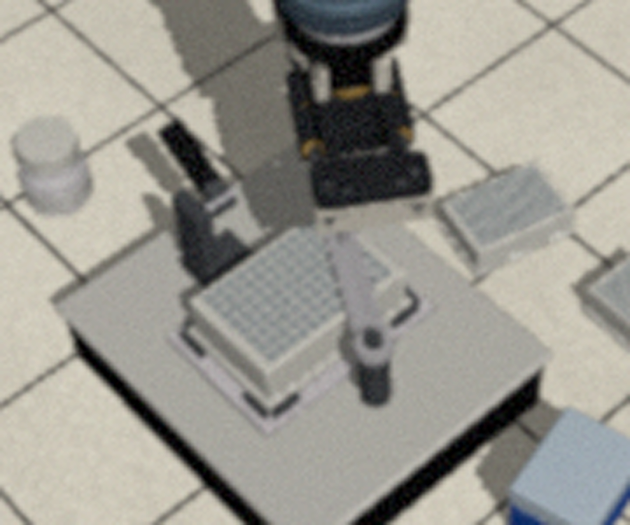

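The strap now runs from the post (372,350) up to the fingers (340,230), so it has swung with the push, and the plate is still in its nest. I continue the arc.

>>> carry_out(hand=[1,1,1,1,1,1,1,1,1,1], offset=[[-0.53,-0.03,0],[-0.53,-0.03,0],[-0.53,-0.03,0],[-0.53,-0.03,0],[-0.53,-0.03,0],[-0.53,-0.03,0],[-0.53,-0.03,0],[-0.53,-0.03,0],[-0.53,-0.03,0],[0,0,0]], yaw=[-0.05,-0.05,-0.05,-0.05,-0.05,-0.05,-0.05,-0.05,-0.05,0])

```text
time_s: 7.1
tcp_pos: [0.5744, -0.0477, 0.1464]
tool_rot: [-0.0, 0.052, 0.999, -0.0]
contact_force: [-0.7, 0.4, -0.4]
gripper_width: 0.0003
gripper_force: 0.4
```

>>> carry_out(hand=[1,1,1,1,1], offset=[[-0.3,0,0],[-0.3,0,0],[-0.3,0,0],[-0.1,0,0],[0,0,0]], yaw=[-0.05,-0.05,0,0,0])

```text
time_s: 7.72
tcp_pos: [0.5816, -0.0486, 0.1464]
tool_rot: [-0.003, 0.002, 1.0, -0.0]
contact_force: [-10.2, -2.0, 5.5]
gripper_width: 0.0003
gripper_force: 5.0
```

>>> carry_out(hand=[1,1,1], offset=[[-0.1,0,0],[-0.1,0,0],[0,0,0]], yaw=[0,0,0])

```text
time_s: 8.1
tcp_pos: [0.5817, -0.0486, 0.1464]
tool_rot: [-0.005, 0.002, 1.0, -0.0]
contact_force: [-16.1, -1.5, 9.6]
gripper_width: 0.0003
gripper_force: 8.1
```

>>> carry_out(hand=[1,1,1,1,1,1], offset=[[1,0,0],[1,0,0],[0,0,-3],[0,0,-3],[0,0,-3],[0,0,0]], yaw=[0,0,0,0,0,0])

```text
time_s: 8.85
tcp_pos: [0.5681, -0.0484, 0.2393]
tool_rot: [0.003, 0.002, 1.0, -0.001]
contact_force: [0.3, -0.1, -0.6]
gripper_width: 0.0006
gripper_force: 0.0
```

```bash
python3 - <<'E'
from h import *; from workcell import r,cams
o=r.get_obs();M=tool(o);print(o["time_s"],o["tcp_pos"],o["contact_force"],M.round(3))
a=[]
for n,x,y in(("scene",150,110),("top",225,135)):
    c=cams.read_camera(n);np.savez(n+"4.npz",**{k:c[k] for k in("frame","K","pose")})
    a.append(c["frame"][y:y+150,x:x+130,::-1])
cv2.imwrite("pics/c4.png",cv2.convertScaleAbs(cv2.resize(np.hstack(a),None,fx=3,fy=3,interpolation=2),alpha=1.5))
E
```

```text
8.85 [ 0.5680812  -0.04840216  0.23932662] [ 0.33998684 -0.05649679 -0.62331531] [[-1.     0.003  0.006]
 [ 0.003  1.    -0.002]
 [-0.006 -0.002 -1.   ]]
```

View pics/c4.png

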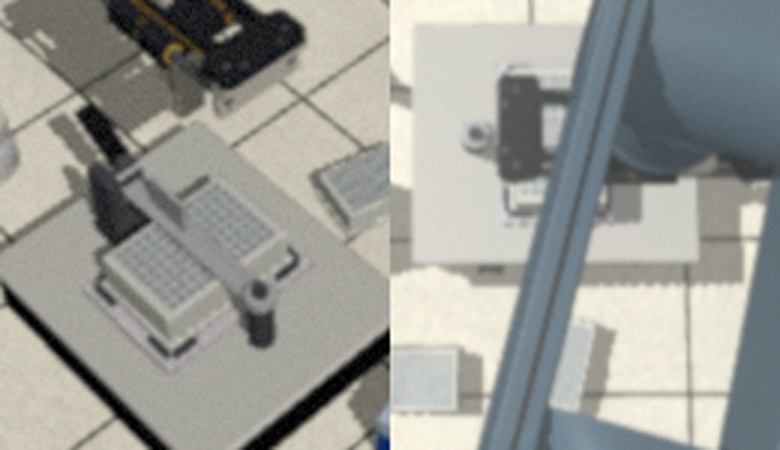

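The strap lies right across the plate, from the post (258,292) to the catch (125,172). It stopped dead at its end stop: the force rose from 10 to 16 N without any motion. The plate is in its nest and the lever is still up at (100,130). Next I go over the lever paddle and press down.

>>> carry_out(hand=[1,1,1,1,1,1], offset=[[-0.8,-3.4,0],[-0.8,-3.4,0],[-0.8,-3.4,0],[0,0,2.5],[0,0,2.5],[0,0,0]], yaw=[0,0,0,0,0,0])

```text
time_s: 9.7
tcp_pos: [0.5887, -0.1501, 0.1832]
tool_rot: [-0.003, 0.002, 1.0, 0.001]
contact_force: [0.2, 0.4, -0.8]
gripper_width: 0.0007
gripper_force: 0.0
```

>>> carry_out(hand=[1,1,1,1,1,1,1], offset=[[0,0,0.5],[0,0,0.5],[0,0,0.5],[0,0,0.5],[0,0,0.5],[0,0,0.5],[0,0,0]], yaw=[0,0,0,0,0,0,0])

```text
time_s: 10.58
tcp_pos: [0.5903, -0.1498, 0.1564]
tool_rot: [-0.0, 0.001, 1.0, 0.0]
contact_force: [1.0, -1.1, 1.8]
gripper_width: 0.0006
gripper_force: 0.8
```

>>> carry_out(hand=[1,1,1,1], offset=[[0,0,0.3],[0,0,0.3],[0,0,0.3],[0,0,0]], yaw=[0,0,0,0])

```text
time_s: 11.08
tcp_pos: [0.5905, -0.1503, 0.1491]
tool_rot: [0.001, 0.001, 1.0, -0.0]
contact_force: [-4.0, -1.4, 10.9]
gripper_width: 0.0007
gripper_force: 6.0
```

>>> carry_out(hand=[1,1,1], offset=[[0,0,0.2],[0,0,0.1],[0,0,0]], yaw=[0,0,0])

```text
time_s: 11.45
tcp_pos: [0.5908, -0.1503, 0.1489]
tool_rot: [0.002, 0.001, 1.0, -0.001]
contact_force: [-8.3, -0.3, 26.2]
gripper_width: 0.0004
gripper_force: 13.3
```

>>> carry_out(hand=[1,1,1,1,1,1,1,1,1,1], offset=[[0,0,-1],[0,0,-3],[0,0,-4],[0,0,-4],[4,0,0],[4,0,0],[4,0,0],[4,0,0],[4,0,0],[0,0,0]], yaw=[0,0,0,0,0,0,0,0,0,0])

```text
time_s: 12.7
tcp_pos: [0.3881, -0.1484, 0.264]
tool_rot: [-0.001, 0.002, 1.0, 0.001]
contact_force: [0.4, 0.1, 0.4]
gripper_width: 0.0005
gripper_force: 0.0
```

```bash
python3 - <<'E'
from h import *; from workcell import r,cams
a=[]
for n,x,y in(("scene",120,110),("top",215,135)):
    c=cams.read_camera(n)
    a.append(c["frame"][y:y+170,x:x+(160 if n=="scene" else 100),::-1])
    f=np.abs(c["frame"].astype(int)-np.load(n+".npz")["frame"])
cv2.imwrite("pics/c5.png",cv2.convertScaleAbs(cv2.resize(np.hstack(a),None,fx=3,fy=3,interpolation=2),alpha=1.5))
# jar, bottle, tip box: blue/brown blobs before and after in the scene view
for fn in (np.load("scene.npz")["frame"],cams.read_camera("scene")["frame"]):
    h=cv2.cvtColor(fn,cv2.COLOR_RGB2HSV)
    for lo,hi,(x0,x1,y0,y1) in (((5,140,50),(20,255,255),(230,290,270,330)),((105,150,50),(130,255,255),(260,330,220,275))):
        m=cv2.moments(cv2.inRange(h,lo,hi)[y0:y1,x0:x1],True);print(m["m00"],m["m10"]/m["m00"],m["m01"]/m["m00"])
E
```

```text
224.0 26.071428571428573 26.044642857142858
157.0 29.197452229299362 42.847133757961785
232.0 25.96551724137931 25.92241379310345
156.0 29.21794871794872 43.0
```

View pics/c5.png

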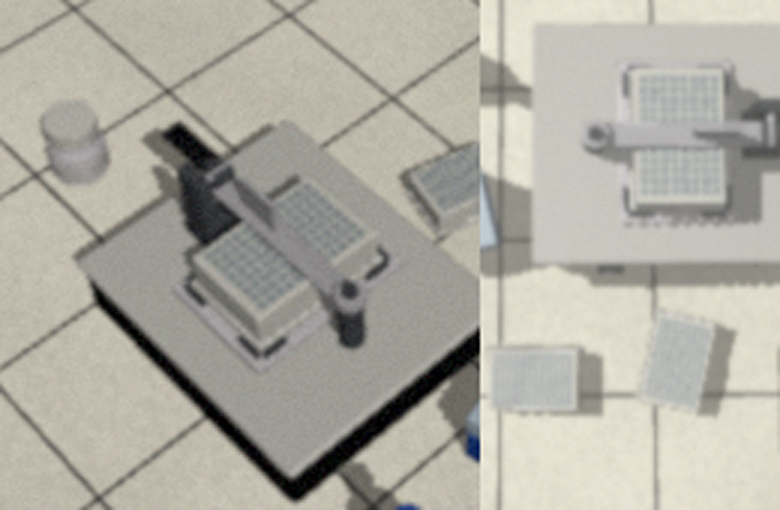

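The strap lies square across the plate (post (348,290) to catch (215,175); level in the top view at v≈133). The lever is flat (180,135), in line with the strap. The plate is seated between its lips, and the jar, bottle and tip box have not moved. I'm handing the job in.

```bash
python3 -c "
from workcell import r
print(r.close_job())"
```

```text
the job is handed in; nothing more can be done
None
```

The strap is fully home across the plate and the lever is pressed down to its stop; the plate is seated in its nest, the bottle, jar and tip box have not moved, and I handed the job in at about 13 s.

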